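# Pack up the moisture samples

## Task

Sort the samples on the bench: lay the two closed aluminium tins flat, side by side, on the floor of the square grey tub, stand the tall amber jar upright in the rectangular foil tray, and set the open steel ring flat on one of its ends in the round foil pan. Once both tins are in the tub, put the grey lid on it so that it sits fully down and level on the rim all round. Do not tip over the jar or the glass beaker on the way, and leave everything released and at rest.

Things in the scene. Friction and masses are not known exactly. Their poses are not given: they have to be found in the camera images.
- tin_a: closed round aluminium sample tin, 44 mm diameter, 28 mm high, about 70 g, standing flat on the bench; origin: centre of its underside, z up. Identical to tin_b
- tin_b: second closed aluminium sample tin, identical to tin_a (44 mm diameter, 28 mm high); origin: centre of its underside, z up
- jar: closed amber jar with white cap, a plain cylinder 42 mm diameter and 70 mm high in all (the cap is the top 20 mm and as wide as the body), about 120 g; origin: centre of its underside, z up. Too tall for the tub
- ring: open steel soil-core ring (short tube open at both ends) 52 mm outer and 45 mm inner diameter, 40 mm high, about 130 g, standing on one end; origin: centre of its lower end, z along its axis
- lid: loose square grey lid, about 150 g: plate 132 x 132 x 5 mm over a 104 x 104 mm plug 6 mm deep, lying plug down. On top a black bar handle along the lid's x axis, 70 mm long, 16 mm wide (y), 28 mm high. Origin: centre of the plug's underside; plate 6 to 11 mm, handle 11 to 39 mm above it. Fits the tub in any quarter turn, 6 mm play each way
- tub: open square grey tub, fixed, 126 x 126 mm outside, 46 mm high, walls and floor 5 mm (inside 116 x 116 mm); x and y along its sides; origin: centre of its underside. Under the seated lid 35 mm of height are free: tins side by side fit, stacked tins or the jar do not. The seated lid's origin is 40 mm above the tub's
- tray: open rectangular foil tray, fixed to the bench, 140 mm (x) by 106 mm (y), 35 mm high, walls and floor 3 mm; origin: centre of its underside
- pan: open round foil pan, fixed to the bench, flaring from 114 mm diameter at the foot to 130 mm at the rim, 25 mm high, walls and floor 3 mm; origin: centre of its underside
- beaker: bystander: empty clear glass beaker, about 50 mm diameter and 65 mm high, standing near the middle of the work area; origin: centre of its underside, z up. Not to be tipped over
Things that resemble listed ones, but are neither listed nor needed, are in the scene too. Leave any blue or purple look-alike of the tin_a alone.

How it is judged:
By the outcome, as a careful person would: the job done as asked, in the order asked, and still so for the second after the job is handed in, with the robot touching nothing.
It also fails if it takes over 128 s, if anything falls off the work surface, if the arm or the gripper's body presses on something with over 40 N, if the wrist force passes 120 N, or if a joint passes its speed limit or range.

## Robot

A 6-joint arm with a two-finger parallel gripper is mounted at the origin on the work surface. World frame = base frame: x ahead of the robot, y to its left, z up, the work surface at z = 0. Lengths are in m, angles in rad, forces in N, time in s.
With the tool pointing down it reaches from about 0.35 to 0.85 m from the base axis. Payload 8.1 kg.
Tool frame: the origin (TCP) lies midway between the tips of the shut fingers; the grasp point (between the pads) lies 19 mm behind it (manip.grasp_offset is the distance from the TCP to the grasp point, in m); z points along the fingers, y is the line along which they close (so a half turn about z gives the same grasp; the last joint's range is limited). The gripper opens to 93 mm and grips with 3 to 60 N. Pads are 15 mm wide; open, the fingers measure 128 mm over their backs; the gripper's body (75 mm by 188 mm) begins 65 mm behind the grasp point.
Start: joints at [-1.365, 0.13, 1.488, -0, 1.523, -0.085], TCP at [0.172, -0.575, 0.219] pointing down, gripper open.
Joint ranges: [-2.96, 2.96], [-0.89, 2.26], [0.02, 2.5], [-1.34, 4.48], [0, 2.73], [-2.66, 2.66]. Speed limits (rad/s): [2.39, 2.39, 2.79, 3.14, 3.14, 3.14].

## Interface

Orientations are given as a unit quaternion [w, x, y, z].
In Python, from plant import manip, eyes, look_for, silhouettes, place_of gives the robot as it stands. The module is installed in compiled form; this text tells all that it offers.
- The arm moves only by the shell command python3 -m handwheel 'ROWS' [FORCE]. ROWS is JSON, a list of rows, each a list of 3 entries, a list of its own where there are three numbers: the opening, from 0 (shut) to 1 (fully open), then the shift along the tool's x, y, z normalised to -1 to 1, where 1 is 20 mm, then the turn, a rotation vector about the tool's x, y, z normalised to -1 to 1, where 1 is 90 degrees. A call has 1 to 10 rows; each row shifts and turns the commanded pose from where the row before left it, along the tool's axes as they then stand; what a row does not reach is not made up. A row lasts 1/8 s, in which the tool goes at most 62.5 mm and 10.7 degrees, less where a joint would pass 70% of its speed; a pose out of reach is approached as far as the arm can. A call with a number of a shift or a turn outside -1 to 1 is refused whole. A call with a gripper value outside its range is refused whole. The fingers move at their own pace and stop on an object; FORCE is the grip in N (left out, the last holds). Time passes only in rows, so rows that do not move let the fingers close. It gives the time, the measured TCP pose, the force, the opening and the grip force at its end, in the units of the state.
- manip.get_obs(): the state, without advancing time (a new reading comes with each control period).
- eyes.get_image(name): name is "scene" or "top"; returns (picture, depth): 400x640x3 uint8, red, green, blue; 400x640 float32, m along the optical axis (not along the pixel's ray), 0 where there is no reading.
- eyes.get_calibration(name): a dict with "fovy" (degrees; the focal length in pixels is half the picture's height over the tangent of half this angle, whatever the lens; pixels are square), "cx", "cy" (the principal point, pixels), "R" (3x3) and "t" (3): a world point X has camera coordinates R X + t. Camera axes: x right, y down, z forward; pixel columns grow to the right and rows downward; lengths in m; the calibration is good to about 2 mm. A picture is of the moment at which its call begins. get_calibration takes no time and is no camera call.
- manip.hand_in(): hands the job in; it is judged then, once.
Trained networks look in the newest picture that a camera, given by its name, has taken for a name from the list of things; names that differ only in an ending like _2 or _b are one class to them, and where a whole thing is asked for, a point or a joint stands for the part that bears it (a point fixed in the world has none). Each returns a list of dicts, best first, with "confidence" (0 to 1); they miss things now and then, are a little off and sometimes report something else, mostly with a low value. They report only what shows in the picture. A call takes as long as a camera call. They do not tell look-alikes from the thing itself.
- look_for(camera, label): "at" ([x, y, z] in m, in the coordinates of the camera as it stood for that picture, good to about 4 mm: the middle of the surface that is visible of it).
- silhouettes(camera, label): "mask" (400x640 bool, what is visible of it).
- place_of(camera, label): "at" ([x, y, z] in m, in the coordinates of the camera as it stood for that picture, good to about 4 mm: a listed point, or the origin of a listed thing).
The state is a dict: "time_s": time; "joint_pos": joint angles; "dq": joint speeds; "effort": joint torques, N m; "tool_pos": TCP position; "eef_rot": TCP orientation; "wrist_force": force on the tool from outside, world axes, zero at the start; "torque": the same for the moment, N m; "width": finger opening in m; "grasp_force": force on a finger pad.
Only numpy, scipy, OpenCV 4.12 (cv2) and the standard library are available. Lean on these libraries where they do the work, as an engineer would, in place of code of your own. Each camera call takes 0.05 s, during which the arm holds its last target. There are 200 camera calls.

## Working session

There is one attempt and no reset: what is moved stays moved. The work goes in short steps, Python scripts to look and compute and a shell command to move; the robot and the scene stay as the last step left them, time stands still between calls to the robot, and variables do not carry over. Pictures are saved under pics/ and viewed, at most 14 in all, crops included, and the job is handed in when it is done.

```bash
mkdir -p pics; cat > h.py <<'E'
import numpy as np, cv2
from plant import manip, eyes, look_for, silhouettes, place_of
def cal(n):
    c=eyes.get_calibration(n); return 200/np.tan(np.radians(c["fovy"])/2),c["cx"],c["cy"],np.array(c["R"]),np.array(c["t"])
def w(n,p):
    f,cx,cy,R,t=cal(n); return R.T@(np.array(p)-t)
def px(n,X):
    f,cx,cy,R,t=cal(n); p=R@np.array(X)+t; return f*p[0]/p[2]+cx,f*p[1]/p[2]+cy
def cloud(n,d):
    f,cx,cy,R,t=cal(n); v,u=np.mgrid[:400,:640]
    P=np.stack([(u-cx)/f*d,(v-cy)/f*d,d],-1); W=(P-t)@R; W[d==0]=np.nan; return W
def shot(n,fn):
    im,d=eyes.get_image(n); cv2.imwrite("pics/"+fn,im[...,::-1]); return im,d
E
python3 - <<'E'
from h import *
np.set_printoptions(precision=4,suppress=True)
print(manip.get_obs()); print(manip.grasp_offset)
for n in("top","scene"):
    im,d=shot(n,n+"0.png"); np.save(n+"0.npy",d); print(n,eyes.get_calibration(n))
    for l in "tin_a jar ring lid tub tray pan beaker".split():
        for r in place_of(n,l): 
            X=w(n,r["at"]); print(l,round(r["confidence"],2),X,np.round(px(n,X)))
E
```

```text
{'time_s': 0.0, 'joint_pos': array([-1.3654,  0.1311,  1.4893, -0.    ,  1.523 , -0.0854]), 'dq': array([ 0.0004, -0.0003,  0.0008,  0.0008, -0.0008, -0.0008]), 'effort': array([  0.002 , -55.9847, -49.1762,   0.0769,   0.0353,  -0.0001]), 'tool_pos': array([ 0.1719, -0.5742,  0.2176]), 'eef_rot': array([-0.0009,  0.9895,  0.1449, -0.0001]), 'wrist_force': array([-0.0795,  0.5601,  0.6841]), 'torque': array([-0.0084,  0.0398,  0.0009]), 'grasp_force': 0.0, 'width': 0.09292022878081735}
0.0188
top {'fovy': 42.59234197527724, 'cx': 316.9416599718132, 'cy': 195.9236692273926, 'R': array([[-0.0111, -0.9998,  0.0168],
       [-0.9865,  0.0082, -0.1635],
       [ 0.1633, -0.0184, -0.9864]]), 't': array([-0.0138,  0.5237,  1.1531])}
tin_a 0.85 [ 0.4168  0.1999 -0.0012] [225. 244.]
tin_a 0.79 [0.4382 0.1188 0.003 ] [259. 235.]
tin_a 0.65 [ 0.3652  0.2818 -0.0006] [190. 266.]
tin_a 0.64 [0.4313 0.0336 0.0017] [295. 237.]
jar 0.88 [ 0.3802 -0.2715 -0.0006] [423. 257.]
ring 0.46 [ 0.439  -0.1068 -0.0004] [354. 233.]
ring 0.19 [ 0.3627  0.2843 -0.0009] [189. 267.]
lid 0.58 [ 0.5393 -0.3748  0.00
[... 450 characters left out ...]
': array([ 0.4649, -0.1187,  1.0492])}
tin_a 0.93 [0.4342 0.1145 0.0003] [376. 237.]
tin_a 0.92 [ 0.417   0.1978 -0.0015] [406. 262.]
tin_a 0.86 [ 0.3567  0.2824 -0.0005] [459. 281.]
tin_a 0.58 [0.4253 0.0356 0.0028] [360. 213.]
jar 0.56 [ 0.3794 -0.2691  0.0002] [316. 144.]
ring 0.82 [ 0.4329 -0.1099  0.0019] [326. 179.]
lid 0.96 [ 0.5383 -0.3785  0.0043] [250. 138.]
lid 0.37 [0.6236 0.1314 0.0012] [299. 275.]
lid 0.23 [ 0.3806 -0.2738 -0.0013] [315. 144.]
tub 0.65 [ 0.5412 -0.3782  0.0036] [249. 138.]
tub 0.58 [ 0.6111 -0.1061 -0.0009] [261. 202.]
tray 0.56 [ 0.6193  0.1323 -0.0023] [302. 276.]
pan 0.64 [ 0.5476  0.3914 -0.0001] [416. 377.]
beaker 0.62 [ 0.5308  0.0098 -0.    ] [313. 221.]
```

View pics/top0.png

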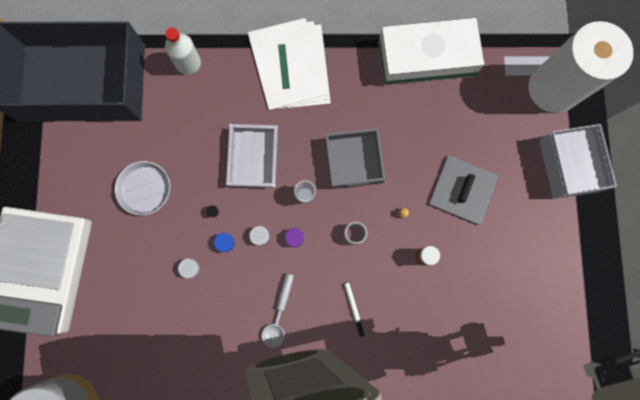

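View pics/scene0.png

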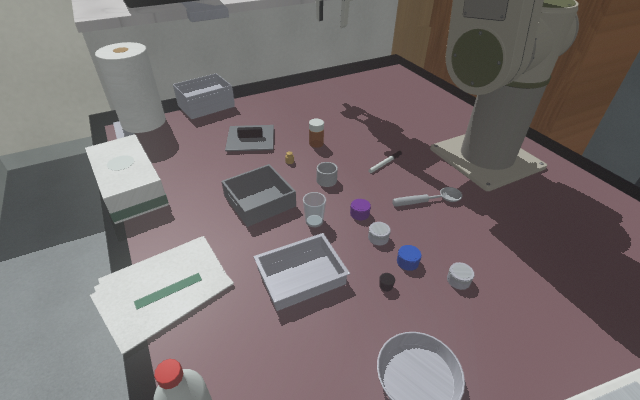

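Aluminium tins are at top-picture px (259,235) and (189,268). Blue (224,242) and purple (294,237) are the look-alikes. The lid is at (464,189), turned, and the tub at (355,158). I'll refine these from depth.

```bash
cat >> h.py <<'E'
def blob(W,c,r,z0,z1):
    m=(np.hypot(W[...,0]-c[0],W[...,1]-c[1])<r)&(W[...,2]>z0)&(W[...,2]<z1); P=W[m]
    return P
def rep(name,P):
    if len(P)<5: print(name,"few",len(P)); return
    (cx,cy),(a,b),an=cv2.minAreaRect(P[:,:2].astype(np.float32)*1000)
    cc,rr=cv2.minEnclosingCircle(P[:,:2].astype(np.float32)*1000)
    print(name,len(P),"rect c",round(cx,1),round(cy,1),"size",round(a,1),round(b,1),"ang",round(an,1),"circ",np.round(cc,1),round(rr,1),"z med",round(float(np.median(P[:,2]))*1000,1))
E
python3 - <<'E'
from h import *
for n in("top","scene"):
    W=cloud(n,np.load(n+"0.npy")); print(n)
    for nm,c,r,a,b in [("bench",(.48,.0),.03,-.02,.02),("tinA",(.436,.117),.035,.020,.04),("tinB",(.361,.282),.035,.020,.04),
      ("purple",(.428,.034),.035,.02,.04),("blue",(.417,.2),.035,.02,.04),
      ("jar",(.38,-.27),.04,.062,.08),("ring",(.436,-.108),.04,.034,.05),("lidplate",(.539,-.376),.11,.006,.018),("handle",(.539,-.376),.06,.03,.05),
      ("tubrim",(.616,-.106),.11,.040,.055),("tray",(.622,.133),.1,.030,.045),("pan",(.548,.392),.08,.021,.035),("beaker",(.53,.01),.04,.055,.08),
      ("dark",(.50,.25),.05,.008,.04),("orange",(.5,-.22),.05,.008,.05)]:
        rep(nm,blob(W,c,r,a,b))
E
```

```text
top
bench 490 rect c 479.6 0.1 size 58.0 57.8 ang 44.9 circ [4.8e+02 1.0e-01] 29.9 z med 0.6
tinA 294 rect c 435.1 118.1 size 42.4 44.5 ang 3.4 circ [435.6 118.2] 22.5 z med 28.1
tinB 312 rect c 361.6 280.3 size 43.3 44.4 ang 70.5 circ [361.9 281.3] 23.3 z med 27.7
purple 291 rect c 430.8 36.5 size 43.3 43.0 ang 43.7 circ [430.7  36.2] 22.7 z med 28.1
blue 295 rect c 420.8 200.2 size 44.4 42.5 ang 3.6 circ [421.2 201. ] 22.7 z med 28.0
jar 273 rect c 384.0 -269.3 size 39.0 40.5 ang 78.0 circ [ 383.5 -269.9] 20.8 z med 69.9
ring 102 rect c 438.9 -106.1 size 48.9 50.1 ang 44.2 circ [ 439.  -106.2] 25.8 z med 39.4
lidplate 2659 rect c 544.6 -384.6 size 195.9 194.2 ang 61.0 circ [ 544.6 -377. ] 104.7 z med 11.0
handle 210 rect c 543.4 -372.7 size 16.4 70.2 ang 66.8 circ [ 542.2 -375.4] 35.1 z med 38.3
tubrim 516 rect c 617.9 -108.6 size 126.8 126.8 ang 6.1 circ [ 616.6 -107.9] 87.7 z med 45.8
tray 659 rect c 626.8 135.7 size 114.7 148.9 ang 87.4 circ [626.5 135.8] 92.4 z med 35.4
pan 289 rect c 551.7 394.2 size 128.5 127.5 ang 17.3 circ [551.7 393.8] 65.6 z med 24.9
beaker 109 rect c 534
[... 894 characters left out ...]
8 -375.3 size 137.8 131.8 ang 66.6 circ [ 540.1 -373.5] 89.7 z med 11.7
handle 140 rect c 540.0 -372.5 size 19.6 68.2 ang 64.6 circ [ 540.1 -372.4] 34.3 z med 38.1
tubrim 619 rect c 614.0 -109.4 size 127.4 129.5 ang 5.9 circ [ 614.3 -109.3] 89.1 z med 45.6
tray 1016 rect c 622.6 134.2 size 117.2 148.1 ang 87.8 circ [622.4 133.3] 93.0 z med 35.4
pan 611 rect c 542.0 382.8 size 106.5 128.7 ang 63.1 circ [547.  392.1] 65.2 z med 24.9
beaker 211 rect c 530.4 10.7 size 48.6 47.0 ang 62.2 circ [529.8  10.5] 25.4 z med 62.8
dark 217 rect c 491.2 229.2 size 27.8 27.9 ang 70.4 circ [491.  229.2] 14.7 z med 24.3
orange 74 rect c 483.4 -221.3 size 23.0 20.4 ang 14.3 circ [ 484.  -222.5] 11.9 z med 19.8
```

```bash
cat > go.py <<'E'
import sys; from h import *; from scipy.spatial.transform import Rotation as Ro
# go.py x y z psi (mm, deg): units to go in tool axes after the turn
def go(x,y,z,psi):
    o=manip.get_obs(); q=o["eef_rot"]; R=Ro.from_quat([q[1],q[2],q[3],q[0]]).as_matrix()
    p0=np.degrees(np.arctan2(R[1,0],R[0,0])); tilt=np.degrees(np.arccos(-R[2,2]))
    d=np.array([x,y,z])-o["tool_pos"]*1000; a=np.radians(psi); c,s=np.cos(a),np.sin(a)
    u=np.array([c*d[0]+s*d[1], s*d[0]-c*d[1], -d[2]])/20
    print("t",round(o["time_s"],1),"pos",np.round(o["tool_pos"]*1000,1),"psi",round(p0,1),"tilt",round(tilt,2),"w",round(o["width"]*1000,1),"gf",round(o["grasp_force"],1),"F",np.round(o["wrist_force"],1))
    print("  turn z units",round((p0-psi)/90,3),"shift units",np.round(u,2))
if __name__=="__main__":
    for i in range(1,len(sys.argv),4): go(*map(float,sys.argv[i:i+4]))
E
python3 -m handwheel '[[1,[0,0,0],[0,0,-0.11]],[1,[0,0,0],[0,0,-0.11]],[1,[0,0,0],[0,0,-0.11]],[1,[0,0,0],[0,0,-0.11]],[1,[0,0,0],[0,0,-0.11]],[1,[0,0,0],[0,0,-0.11]],[1,[0,0,0],[0,0,-0.11]],[1,[0,0,0],[0,0,-0.11]],[1,[0,0,0],[0,0,0]],[1,[0,0,0],[0,0,0]]]'
python3 go.py 434 118 150 96
```

```text
time_s: 2.15
tool_pos: [0.1721, -0.5748, 0.2186]
eef_rot: [0.0, 0.671, 0.741, -0.0]
wrist_force: [-0.4, -0.6, 0.4]
width: 0.0929
grasp_force: 0.0
t 2.1 pos [ 172.1 -574.8  218.6] psi 95.6 tilt 0.0 w 92.9 gf 0.0 F [-0.4 -0.6  0.4]
  turn z units -0.004 shift units [33.08 16.65  3.43]
```

```bash

python3 -m handwheel '[[1,[1,0.8,0],[0,0,0]],[1,[1,0.8,0],[0,0,0]],[1,[1,0.8,0],[0,0,0]],[1,[1,0.8,0],[0,0,0]],[1,[1,0.8,0],[0,0,0]],[1,[1,0.8,0],[0,0,0]],[1,[1,0.8,0],[0,0,0]],[1,[1,0.8,0],[0,0,0]],[1,[1,0.8,0],[0,0,0]],[1,[1,0.8,0],[0,0,0]]]' >/dev/null
python3 -m handwheel '[[1,[1,0.8,0],[0,0,0]],[1,[1,0.8,0],[0,0,0]],[1,[1,0.8,0],[0,0,0]],[1,[1,0.8,0],[0,0,0]],[1,[1,0.8,0],[0,0,0]],[1,[1,0.8,0],[0,0,0]],[1,[1,0.8,0],[0,0,0]],[1,[1,0.8,0],[0,0,0]],[1,[1,0.8,0],[0,0,0]],[1,[1,0.8,0],[0,0,0]]]' >/dev/null
python3 -m handwheel '[[1,[1,0,0.3],[0,0,0]],[1,[1,0,0.3],[0,0,0]],[1,[1,0,0.3],[0,0,0]],[1,[1,0,0.3],[0,0,0]],[1,[1,0,0.3],[0,0,0]],[1,[1,0,0.3],[0,0,0]],[1,[1,0,0.3],[0,0,0]],[1,[1,0,0.3],[0,0,0]],[1,[1,0,0.3],[0,0,0]],[1,[1,0,0.3],[0,0,0]]]' >/dev/null
python3 -m handwheel '[[1,[1,0,0.3],[0,0,0]],[1,[1,0,0.3],[0,0,0]],[1,[0.9,0,0],[0,0,0]],[1,[0,0,0],[0,0,0]],[1,[0,0,0],[0,0,0]]]'
python3 go.py 434 118 5 96
```

```text
time_s: 6.52
tool_pos: [0.4233, 0.112, 0.1468]
eef_rot: [0.0, 0.67, 0.742, -0.0]
wrist_force: [-0.5, 0.7, -0.5]
width: 0.0932
grasp_force: 0.0
t 6.5 pos [423.3 112.  146.8] psi 95.8 tilt 0.02 w 93.2 gf 0.0 F [-0.5  0.7 -0.5]
  turn z units -0.002 shift units [0.24 0.56 7.09]
```

```bash

python3 -m handwheel '[[1,[0.24,0.56,0.8],[0,0,0]],[1,[0,0,1],[0,0,0]],[1,[0,0,1],[0,0,0]],[1,[0,0,1],[0,0,0]],[1,[0,0,1],[0,0,0]],[1,[0,0,1],[0,0,0]],[1,[0,0,0.8],[0,0,0]],[1,[0,0,0.5],[0,0,0]],[1,[0,0,0],[0,0,0]]]'
python3 go.py 434 118 5 96
python3 -m handwheel '[[0.3,[0,0,0],[0,0,0]],[0.3,[0,0,0],[0,0,0]],[0.3,[0,0,0],[0,0,0]],[0.3,[0,0,0],[0,0,0]],[0.3,[0,0,0],[0,0,0]],[0.3,[0,0,0],[0,0,0]]]' 20
python3 go.py 613 -81 120 96
```

```text
time_s: 7.65
tool_pos: [0.4333, 0.118, 0.0041]
eef_rot: [-0.0, 0.67, 0.742, -0.001]
wrist_force: [0.3, 0.4, 0.5]
width: 0.0932
grasp_force: 0.0
t 7.7 pos [433.3 118.    4.1] psi 95.8 tilt 0.08 w 93.2 gf 0.0 F [0.3 0.4 0.5]
  turn z units -0.002 shift units [-0.01  0.03 -0.05]
time_s: 8.4
tool_pos: [0.4338, 0.1184, 0.0047]
eef_rot: [-0.0, 0.67, 0.742, 0.0]
wrist_force: [-0.2, 0.8, 0.7]
width: 0.0435
grasp_force: 20.0
t 8.4 pos [433.8 118.4   4.7] psi 95.9 tilt 0.0 w 43.5 gf 20.0 F [-0.2  0.8  0.7]
  turn z units -0.002 shift units [-10.85   7.87  -5.77]
```

```bash

python3 -m handwheel '[[0.3,[0,0,-0.5],[0,0,0]],[0.3,[0,0,-0.8],[0,0,0]],[0.3,[0,0,-1],[0,0,0]],[0.3,[0,0,-1],[0,0,0]],[0.3,[0,0,-1],[0,0,0]],[0.3,[0,0,-1],[0,0,0]],[0.3,[-0.5,0.4,-0.5],[0,0,0]],[0.3,[-1,0.7,0],[0,0,0]],[0.3,[-1,0.7,0],[0,0,0]],[0.3,[-1,0.7,0],[0,0,0]]]' >/dev/null
python3 -m handwheel '[[0.3,[-1,0.7,0],[0,0,0]],[0.3,[-1,0.8,0],[0,0,0]],[0.3,[-1,0.8,0],[0,0,0]],[0.3,[-1,0.8,0],[0,0,0]],[0.3,[-1,0.8,0],[0,0,0]],[0.3,[-1,0.7,0],[0,0,0]],[0.3,[-0.85,0.5,0],[0,0,0]],[0.3,[0,0,0],[0,0,0]],[0.3,[0,0,0],[0,0,0]]]' >/dev/null
python3 go.py 613 -81 10.5 96
```

```text
t 10.8 pos [605.8 -72.  120.4] psi 95.8 tilt 0.05 w 43.8 gf 20.0 F [ 0.3  0.5 -1.2]
  turn z units -0.002 shift units [-0.48  0.31  5.49]
```

```bash

python3 -m handwheel '[[0.3,[-0.48,0.31,0],[0,0,0]],[0.3,[0,0,0.7],[0,0,0]],[0.3,[0,0,1],[0,0,0]],[0.3,[0,0,1],[0,0,0]],[0.3,[0,0,1],[0,0,0]],[0.3,[0,0,1],[0,0,0]],[0.3,[0,0,0.5],[0,0,0]],[0.3,[0,0,0.3],[0,0,0]],[0.3,[0,0,0],[0,0,0]],[0.3,[0,0,0],[0,0,0]]]'
python3 go.py 613 -81 10 96
```

```text
time_s: 12.02
tool_pos: [0.614, -0.0811, 0.0115]
eef_rot: [0.001, 0.67, 0.742, 0.0]
wrist_force: [1.0, 0.3, 0.2]
width: 0.0436
grasp_force: 20.0
t 12.0 pos [614.  -81.1  11.5] psi 95.9 tilt 0.08 w 43.6 gf 20.0 F [1.  0.3 0.2]
  turn z units -0.002 shift units [ 0.01 -0.05  0.08]
```

```bash

python3 -m handwheel '[[0.3,[0,0,0.08],[0,0,0]],[0.6,[0,0,0],[0,0,0]],[0.6,[0,0,0],[0,0,0]],[0.6,[0,0,0],[0,0,0]],[0.6,[0,0,-0.6],[0,0,0]],[0.6,[0,0,-1],[0,0,0]],[0.6,[0,0,-1],[0,0,0]],[0.6,[0,0,-1],[0,0,0]],[0.6,[0,0,-1],[0,0,0]],[1,[0,0,-1],[0,0,0]]]'
python3 go.py 360 280.6 100 96
```

```text
time_s: 13.28
tool_pos: [0.6134, -0.081, 0.1227]
eef_rot: [0.0, 0.67, 0.742, 0.0]
wrist_force: [0.3, -0.6, -0.1]
width: 0.0621
grasp_force: 0.0
t 13.3 pos [613.4 -81.  122.7] psi 95.9 tilt 0.03 w 62.1 gf 0.0 F [ 0.3 -0.6 -0.1]
  turn z units -0.002 shift units [ 19.3  -10.71   1.13]
```

```bash

python3 -m handwheel '[[1,[1,-0.5,0],[0,0,0]],[1,[1,-0.5,0],[0,0,0]],[1,[1,-0.5,0],[0,0,0]],[1,[1,-0.5,0],[0,0,0]],[1,[1,-0.5,0],[0,0,0]],[1,[1,-0.5,0],[0,0,0]],[1,[1,-0.5,0],[0,0,0]],[1,[1,-0.5,0],[0,0,0]],[1,[1,-0.5,0],[0,0,0]],[1,[1,-0.5,0],[0,0,0]]]' >/dev/null
python3 -m handwheel '[[1,[1,-0.6,0],[0,0,0]],[1,[1,-0.6,0],[0,0,0]],[1,[1,-0.6,0],[0,0,0]],[1,[1,-0.6,0],[0,0,0]],[1,[1,-0.6,0],[0,0,0]],[1,[1,-0.6,0],[0,0,0]],[1,[1,-0.7,0],[0,0,0]],[1,[1,-0.7,0],[0,0,0]],[1,[1,-0.7,0],[0,0,0]],[1,[0,0,0],[0,0,0]]]' >/dev/null
python3 -m handwheel '[[1,[0.2,0,0],[0,0,0]],[1,[0,0,0],[0,0,0]]]' >/dev/null
python3 go.py 360 280.6 5 96
```

```text
t 16.0 pos [361.6 279.  121.1] psi 95.8 tilt 0.01 w 92.6 gf 0.0 F [-0.1  0.9 -0.9]
  turn z units -0.002 shift units [ 0.09 -0.07  5.8 ]
```

```bash

python3 -m handwheel '[[1,[0.09,-0.07,0.8],[0,0,0]],[1,[0,0,1],[0,0,0]],[1,[0,0,1],[0,0,0]],[1,[0,0,1],[0,0,0]],[1,[0,0,1],[0,0,0]],[1,[0,0,0.6],[0,0,0]],[1,[0,0,0.4],[0,0,0]],[1,[0,0,0],[0,0,0]]]' >/dev/null
python3 go.py 360 280.6 5 96
python3 -m handwheel '[[0.3,[0,0,0],[0,0,0]],[0.3,[0,0,0],[0,0,0]],[0.3,[0,0,0],[0,0,0]],[0.3,[0,0,0],[0,0,0]],[0.3,[0,0,0],[0,0,0]],[0.3,[0,0,0],[0,0,0]]]' 20
python3 go.py 619 -137 120 96
```

```text
t 17.0 pos [359.4 280.6   4.5] psi 95.9 tilt 0.05 w 93.1 gf 0.0 F [ 0.2 -0.5 -0. ]
  turn z units -0.002 shift units [-0.    0.03 -0.02]
time_s: 17.77
tool_pos: [0.3597, 0.2809, 0.0051]
eef_rot: [-0.0, 0.67, 0.742, 0.0]
wrist_force: [-0.5, -0.1, 0.6]
width: 0.0437
grasp_force: 20.0
t 17.8 pos [359.7 280.9   5.1] psi 95.9 tilt 0.0 w 43.7 gf 20.0 F [-0.5 -0.1  0.6]
  turn z units -0.002 shift units [-22.13  10.71  -5.75]
```

```bash

python3 -m handwheel '[[0.3,[0,0,-0.6],[0,0,0]],[0.3,[0,0,-0.9],[0,0,0]],[0.3,[0,0,-1],[0,0,0]],[0.3,[0,0,-1],[0,0,0]],[0.3,[0,0,-1],[0,0,0]],[0.3,[0,0,-1],[0,0,0]],[0.3,[-0.6,0.3,-0.3],[0,0,0]],[0.3,[-1,0.5,0],[0,0,0]],[0.3,[-1,0.5,0],[0,0,0]],[0.3,[-1,0.5,0],[0,0,0]]]' >/dev/null
python3 -m handwheel '[[0.3,[-1,0.5,0],[0,0,0]],[0.3,[-1,0.5,0],[0,0,0]],[0.3,[-1,0.5,0],[0,0,0]],[0.3,[-1,0.5,0],[0,0,0]],[0.3,[-1,0.5,0],[0,0,0]],[0.3,[-1,0.5,0],[0,0,0]],[0.3,[-1,0.5,0],[0,0,0]],[0.3,[-1,0.5,0],[0,0,0]],[0.3,[-1,0.5,0],[0,0,0]],[0.3,[-1,0.5,0],[0,0,0]]]' >/dev/null
python3 -m handwheel '[[0.3,[-1,0.5,0],[0,0,0]],[0.3,[-1,0.5,0],[0,0,0]],[0.3,[-1,0.5,0],[0,0,0]],[0.3,[-1,0.5,0],[0,0,0]],[0.3,[-1,0.5,0],[0,0,0]],[0.3,[-1,0.5,0],[0,0,0]],[0.3,[-1,0.3,0],[0,0,0]],[0.3,[-1,0,0],[0,0,0]],[0.3,[-0.5,0,0],[0,0,0]],[0.3,[0,0,0],[0,0,0]]]' >/dev/null
python3 go.py 619 -137 10.5 96
```

```text
t 21.5 pos [ 605.5 -138.9  120.9] psi 95.8 tilt 0.02 w 43.4 gf 20.0 F [ 1.  -0.3 -1.2]
  turn z units -0.002 shift units [0.03 0.68 5.52]
```

```bash

python3 -m handwheel '[[0.3,[0.03,0.68,0],[0,0,0]],[0.3,[0,0,0.7],[0,0,0]],[0.3,[0,0,1],[0,0,0]],[0.3,[0,0,1],[0,0,0]],[0.3,[0,0,1],[0,0,0]],[0.3,[0,0,1],[0,0,0]],[0.3,[0,0,0.5],[0,0,0]],[0.3,[0,0,0.35],[0,0,0]],[0.3,[0,0,0],[0,0,0]],[0.3,[0,0,0],[0,0,0]]]'
python3 go.py 619 -137 10 96
```

```text
time_s: 22.78
tool_pos: [0.6198, -0.1364, 0.0106]
eef_rot: [0.001, 0.67, 0.742, 0.0]
wrist_force: [-0.7, -0.0, -0.0]
width: 0.0434
grasp_force: 20.0
t 22.8 pos [ 619.8 -136.4   10.6] psi 95.9 tilt 0.07 w 43.4 gf 20.0 F [-0.7 -0.  -0. ]
  turn z units -0.002 shift units [-0.02 -0.04  0.03]
```

```bash

python3 -m handwheel '[[0.3,[0,0,0.03],[0,0,0]],[0.6,[0,0,0],[0,0,0]],[0.6,[0,0,0],[0,0,0]],[0.6,[0,0,0],[0,0,0]],[0.6,[0,0,-0.6],[0,0,0]],[0.6,[0,0,-1],[0,0,0]],[0.6,[0,0,-1],[0,0,0]],[0.6,[0,0,-1],[0,0,0]],[0.6,[0,0,-1],[0,0,0]],[0.6,[0,0,-1],[0,0,0]]]'
python3 -m handwheel '[[0.6,[0,0,0],[0,0,-0.111]],[0.6,[0,0,0],[0,0,-0.111]],[0.6,[0,0,0],[0,0,-0.111]],[0.6,[0,0,0],[0,0,-0.111]],[0.6,[0,0,0],[0,0,-0.111]],[0.6,[0,0,0],[0,0,-0.111]]]' >/dev/null
python3 go.py 541.5 -372.6 100 156
```

```text
time_s: 24.02
tool_pos: [0.6193, -0.1363, 0.1231]
eef_rot: [0.0, 0.67, 0.742, 0.0]
wrist_force: [0.7, 0.2, -0.3]
width: 0.0557
grasp_force: 0.0
t 24.8 pos [ 619.2 -136.3  122.1] psi 156.1 tilt 0.0 w 56.0 gf 0.0 F [-0.2  0.2  0.5]
  turn z units 0.001 shift units [ -1.26 -12.38   1.1 ]
```

```bash

python3 -m handwheel '[[0.6,[-0.1,-1,0],[0,0,0]],[0.6,[-0.1,-1,0],[0,0,0]],[0.6,[-0.1,-1,0],[0,0,0]],[0.6,[-0.1,-1,0],[0,0,0]],[0.6,[-0.1,-1,0],[0,0,0]],[0.6,[-0.1,-1,0],[0,0,0]],[0.6,[-0.1,-1,0],[0,0,0]],[0.6,[-0.1,-1,0],[0,0,0]],[0.6,[-0.1,-1,0],[0,0,0]],[0.6,[-0.1,-1,0],[0,0,0]]]' >/dev/null
python3 -m handwheel '[[0.6,[-0.2,-1,0],[0,0,0]],[0.6,[0,-1,0],[0,0,0]],[0.6,[0,-0.4,0],[0,0,0]],[0.6,[0,0,0],[0,0,0]],[0.6,[0,0,0],[0,0,0]]]' >/dev/null
python3 go.py 541.5 -372.6 15 156
python3 - <<'E'
from h import *
im,d=shot("top","top1.png"); im2,d2=shot("scene","scene1.png")
cv2.imwrite("pics/c1.png",np.hstack([cv2.resize(im[110:210,290:410,::-1],None,fx=3.3,fy=3.3),cv2.resize(im2[150:250,190:310,::-1],None,fx=3.3,fy=3.3)]))
for n,dd in(("top",d),("scene",d2)):
    W=cloud(n,dd)
    for nm,c,r,a,b in [("T1",(.613,-.081),.03,.028,.040),("T2",(.619,-.137),.03,.028,.040),("tubrim",(.616,-.109),.1,.042,.052),("beaker",(.532,.01),.04,.055,.08)]: rep(nm,blob(W,c,r,a,b))
E
```

```text
t 26.6 pos [ 539.7 -371.8  121.4] psi 155.8 tilt 0.02 w 55.8 gf 0.0 F [-0.3 -0.1 -0.2]
  turn z units -0.002 shift units [-0.1  -0.    5.32]
T1 270 rect c 616.2 -80.8 size 42.7 43.1 ang 62.4 circ [616.4 -80.5] 22.9 z med 33.4
T2 270 rect c 622.6 -137.2 size 45.8 45.7 ang 43.9 circ [ 621.6 -139.8] 26.6 z med 33.4
tubrim 467 rect c 618.0 -108.4 size 127.3 126.3 ang 5.9 circ [ 617.4 -108.3] 87.8 z med 46.2
beaker 114 rect c 534.2 11.1 size 46.0 47.5 ang 89.1 circ [534.3  11.3] 24.9 z med 64.0
T1 180 rect c 613.2 -85.2 size 43.8 37.7 ang 5.1 circ [613.3 -82.6] 22.5 z med 33.9
T2 217 rect c 617.3 -139.5 size 52.9 42.4 ang 68.4 circ [ 619.4 -140.2] 26.7 z med 33.5
tubrim 521 rect c 613.8 -109.8 size 127.1 131.3 ang 6.1 circ [ 613.9 -109.9] 88.7 z med 46.0
beaker 218 rect c 530.1 10.2 size 50.1 46.9 ang 62.4 circ [530.7   9.6] 25.5 z med 62.3
```

View pics/c1.png

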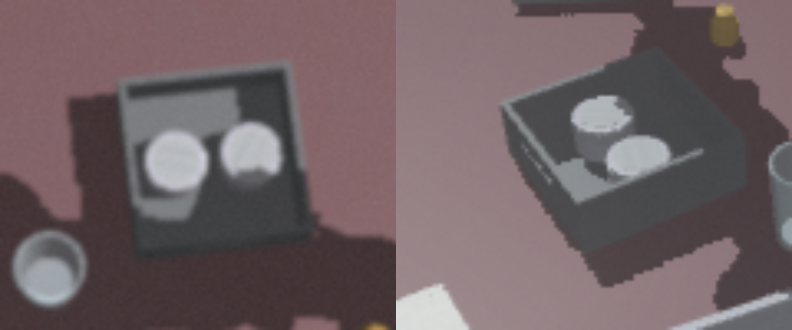

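Both tins lie flat, side by side, in the tub; the crops show them at (175,160) and (250,155) in the left half, with tops at 33 mm. The beaker is upright. Next is the lid.

```bash

python3 -m handwheel '[[0.6,[-0.1,0,0.7],[0,0,0]],[0.6,[0,0,1],[0,0,0]],[0.6,[0,0,1],[0,0,0]],[0.6,[0,0,1],[0,0,0]],[0.6,[0,0,0.8],[0,0,0]],[0.6,[0,0,0.5],[0,0,0]],[0.6,[0,0,0.3],[0,0,0]],[0.6,[0,0,0],[0,0,0]]]' >/dev/null
python3 go.py 541.5 -372.6 15 156
python3 -m handwheel '[[0,[0,0,0],[0,0,0]],[0,[0,0,0],[0,0,0]],[0,[0,0,0],[0,0,0]],[0,[0,0,0],[0,0,0]],[0,[0,0,0],[0,0,0]],[0,[0,0,0],[0,0,0]]]' 35
python3 -m handwheel '[[0,[0,0,-0.5],[0,0,0]],[0,[0,0,-0.8],[0,0,0]],[0,[0,0,-1],[0,0,0]],[0,[0,0,-1],[0,0,0]],[0,[0,0,-1],[0,0,0]],[0,[0,0,-1],[0,0,0]],[0,[0,0,-0.7],[0,0,0]],[0,[0,0,0],[0,0,0]]]'
python3 - <<'E'
from h import *
for n in("top","scene"):
    im,d=eyes.get_image(n); W=cloud(n,d); z=manip.get_obs()["tool_pos"][2]
    P=blob(W,(.541,-.373),.11,z-.012,z+.004); rep("plate "+n,P)
    A=np.c_[P[:,:2],np.ones(len(P))]; print(np.degrees(np.linalg.lstsq(A,P[:,2],rcond=None)[0][:2]))
E
python3 go.py 615.5 -109 120 186
```

```text
t 27.8 pos [ 541.3 -373.1   15.3] psi 155.8 tilt 0.01 w 55.7 gf 0.0 F [-0.   0.5 -0.1]
  turn z units -0.002 shift units [-0.    0.03  0.02]
time_s: 28.5
tool_pos: [0.5413, -0.3733, 0.0157]
eef_rot: [0.0, 0.21, 0.978, -0.0]
wrist_force: [-1.0, -1.1, 1.2]
width: 0.016
grasp_force: 35.0
time_s: 29.5
tool_pos: [0.5421, -0.3738, 0.1373]
eef_rot: [0.001, 0.21, 0.978, -0.001]
wrist_force: [-0.9, 0.7, -2.1]
width: 0.0157
grasp_force: 35.0
plate top 845 rect c 530.5 -347.8 size 134.8 124.5 ang 27.5 circ [ 538.5 -359.1] 76.8 z med 132.6
[ 0.02116186 -0.1867395 ]
plate scene 924 rect c 540.1 -373.0 size 138.3 131.6 ang 65.8 circ [ 541.  -371.2] 91.7 z med 131.8
[-0.1808252  -0.38189895]
t 29.6 pos [ 541.  -372.9  134.8] psi 155.8 tilt 0.05 w 15.6 gf 35.0 F [-0.1  0.  -2.4]
  turn z units -0.336 shift units [-5.08 12.73  0.74]
```

```bash

python3 -m handwheel '[[0,[0,0,0],[0,0,-0.112]],[0,[0,0,0],[0,0,-0.112]],[0,[0,0,0],[0,0,-0.112]],[0,[-0.2,0.6,0],[0,0,0]],[0,[-0.4,1,0],[0,0,0]],[0,[-0.4,1,0],[0,0,0]],[0,[-0.4,1,0],[0,0,0]],[0,[-0.4,1,0],[0,0,0]],[0,[-0.4,1,0],[0,0,0]],[0,[-0.4,1,0],[0,0,0]]]' >/dev/null
python3 -m handwheel '[[0,[-0.4,1,0],[0,0,0]],[0,[-0.4,1,0],[0,0,0]],[0,[-0.4,1,0],[0,0,0]],[0,[-0.4,1,0],[0,0,0]],[0,[-0.4,1,0],[0,0,0]],[0,[-0.4,1,0],[0,0,0]],[0,[-0.2,0.5,0],[0,0,0]],[0,[0,0,0],[0,0,0]],[0,[0,0,0],[0,0,0]]]' >/dev/null
python3 go.py 615 -109.3 75 186
```

```text
t 32.0 pos [ 617.  -102.2  135.4] psi -174.0 tilt 0.02 w 15.8 gf 35.0 F [-0.1 -0.7 -2.6]
  turn z units -4.0 shift units [ 0.14 -0.34  3.02]
```

```bash

python3 -m handwheel '[[0,[0.14,-0.34,0],[0,0,0]],[0,[0,0,0.8],[0,0,0]],[0,[0,0,1],[0,0,0]],[0,[0,0,0.8],[0,0,0]],[0,[0,0,0.3],[0,0,0]],[0,[0,0,0],[0,0,0]],[0,[0,0,0],[0,0,0]]]' >/dev/null
python3 go.py 615 -109.3 56 186
python3 - <<'E'
from h import *
im,d=eyes.get_image("scene"); W=cloud("scene",d); z=manip.get_obs()["tool_pos"][2]
rep("plate",blob(W,(.615,-.109),.11,z-.010,z+.004))
E
```

```text
t 32.9 pos [ 615.7 -108.8   78.2] psi -173.9 tilt 0.07 w 15.9 gf 35.0 F [ 0.   0.2 -1.6]
  turn z units -3.999 shift units [ 0.04 -0.02  1.11]
plate 1682 rect c 615.0 -107.1 size 132.0 134.2 ang 5.9 circ [ 614.8 -106.3] 90.5 z med 74.2
```

```bash

python3 -m handwheel '[[0,[0.04,-0.06,0.4],[0,0,0]],[0,[0,0,0.4],[0,0,0]],[0,[0,0,0.25],[0,0,0]],[0,[0,0,0.1],[0,0,0]],[0,[0,0,0],[0,0,0]],[0,[0,0,0],[0,0,0]]]'
python3 go.py 615 -110 56 186
```

```text
time_s: 33.65
tool_pos: [0.6143, -0.1099, 0.0555]
eef_rot: [-0.0, -0.053, 0.999, -0.0]
wrist_force: [-5.1, 1.5, 9.3]
width: 0.0157
grasp_force: 35.0
t 33.6 pos [ 614.3 -109.9   55.5] psi -174.0 tilt 0.01 w 15.7 gf 35.0 F [-5.1  1.5  9.3]
  turn z units -3.999 shift units [-0.03 -0.01 -0.03]
```

```bash

python3 -m handwheel '[[0.4,[0,0,-0.02],[0,0,0]],[0.5,[0,0,0],[0,0,0]],[0.5,[0,0,0],[0,0,0]],[0.5,[0,0,-0.5],[0,0,0]],[0.5,[0,0,-1],[0,0,0]],[0.5,[0,0,-1],[0,0,0]],[0.9,[0,0,-1],[0,0,0]],[0.9,[0,0,-1],[0,0,0]],[0.9,[0,0,0],[0,0,0]]]'
python3 go.py 382 -269.5 140 186
```

```text
time_s: 34.78
tool_pos: [0.616, -0.1104, 0.1479]
eef_rot: [0.002, -0.053, 0.999, -0.001]
wrist_force: [-0.3, 0.0, 0.3]
width: 0.0719
grasp_force: 0.0
t 34.8 pos [ 616.  -110.4  147.9] psi -174.0 tilt 0.26 w 71.9 gf 0.0 F [-0.3  0.   0.3]
  turn z units -4.0 shift units [12.47 -6.69  0.4 ]
```

```bash

python3 -m handwheel '[[0.9,[0.8,-0.4,0],[0,0,0]],[0.9,[1,-0.5,0],[0,0,0]],[0.9,[1,-0.5,0],[0,0,0]],[0.9,[1,-0.5,0],[0,0,0]],[0.9,[1,-0.5,0],[0,0,0]],[0.9,[1,-0.5,0],[0,0,0]],[0.9,[1,-0.6,0],[0,0,0]],[0.9,[1,-0.6,0],[0,0,0]],[0.9,[1,-0.6,0],[0,0,0]],[0.9,[1,-0.6,0],[0,0,0]]]' >/dev/null
python3 -m handwheel '[[0.9,[1,-0.6,0],[0,0,0]],[0.9,[1,-0.6,0],[0,0,0]],[0.9,[0.6,-0.4,0],[0,0,0]],[0.9,[0,0,0],[0,0,0]],[0.9,[0,0,0],[0,0,0]]]' >/dev/null
python3 go.py 382 -269.5 28 186
python3 - <<'E'
from h import *
im,d=shot("top","top2.png"); im2,d2=shot("scene","scene2.png")
cv2.imwrite("pics/c2.png",np.hstack([cv2.resize(im[110:210,290:410,::-1],None,fx=3.3,fy=3.3),cv2.resize(im2[150:250,190:310,::-1],None,fx=3.3,fy=3.3)]))
for n,dd in(("top",d),("scene",d2)):
    W=cloud(n,dd); P=blob(W,(.616,-.109),.1,.046,.056); rep("lid",P)
    A=np.c_[P[:,:2],np.ones(len(P))]; print(np.degrees(np.linalg.lstsq(A,P[:,2],rcond=None)[0][:2]))
    rep("jar",blob(W,(.382,-.27),.04,.062,.08))
E
```

```text
t 36.6 pos [ 382.6 -273.   144.7] psi -174.0 tilt 0.02 w 83.7 gf 0.0 F [-0.1 -0.3 -0.6]
  turn z units -4.0 shift units [0.01 0.18 5.84]
lid 2726 rect c 617.8 -107.8 size 133.2 131.8 ang 6.2 circ [ 617.5 -108.7] 92.2 z med 51.4
[ 0.11213121 -0.06316717]
jar 12 rect c 399.4 -275.1 size 7.5 6.7 ang 89.5 circ [ 399.2 -274.5] 4.5 z med 69.6
lid 1806 rect c 613.8 -109.2 size 133.2 136.4 ang 6.8 circ [ 613.4 -108.2] 91.6 z med 51.6
[-0.12441882 -0.15932301]
jar 126 rect c 380.4 -269.4 size 41.7 38.4 ang 63.4 circ [ 380.4 -270.9] 22.9 z med 70.2
```

View pics/c2.png

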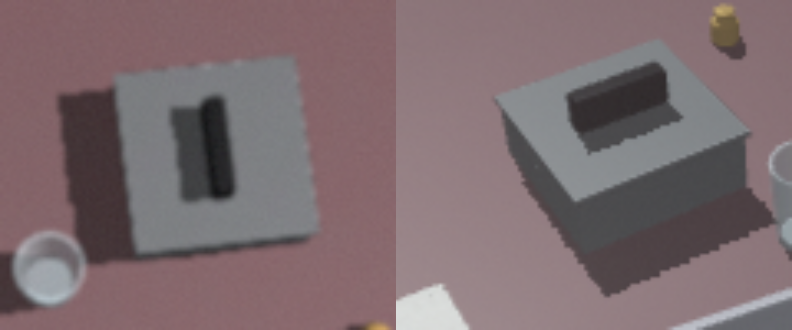

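Lid fully down and level: plate top 51.4 mm against 51 expected, slope about 0.1°, centred. Now the jar.

```bash

python3 -m handwheel '[[0.9,[0.01,0.16,0],[0,0,0]],[0.9,[0,0,0.7],[0,0,0]],[0.9,[0,0,1],[0,0,0]],[0.9,[0,0,1],[0,0,0]],[0.9,[0,0,1],[0,0,0]],[0.9,[0,0,1],[0,0,0]],[0.9,[0,0,0.7],[0,0,0]],[0.9,[0,0,0.4],[0,0,0]],[0.9,[0,0,0],[0,0,0]]]' >/dev/null
python3 go.py 382 -269.5 28 186
python3 -m handwheel '[[0.3,[0,0,0],[0,0,0]],[0.3,[0,0,0],[0,0,0]],[0.3,[0,0,0],[0,0,0]],[0.3,[0,0,0],[0,0,0]],[0.3,[0,0,0],[0,0,0]],[0.3,[0,0,0],[0,0,0]]]' 20
python3 go.py 624 135 145 186
```

```text
t 37.9 pos [ 381.4 -269.8   28.3] psi -174.0 tilt 0.06 w 83.8 gf 0.0 F [-0.2 -0.8  0.3]
  turn z units -4.0 shift units [-0.03  0.01  0.01]
time_s: 38.62
tool_pos: [0.3819, -0.2703, 0.029]
eef_rot: [0.0, -0.053, 0.999, -0.0]
wrist_force: [-0.1, 0.9, 1.1]
width: 0.042
grasp_force: 20.0
t 38.6 pos [ 381.9 -270.3   29. ] psi -174.0 tilt 0.02 w 42.0 gf 20.0 F [-0.1  0.9  1.1]
  turn z units -4.0 shift units [-14.16  18.89  -5.8 ]
```

```bash

python3 -m handwheel '[[0.3,[0,0,-0.4],[0,0,0]],[0.3,[0,0,-0.8],[0,0,0]],[0.3,[0,0,-1],[0,0,0]],[0.3,[0,0,-1],[0,0,0]],[0.3,[0,0,-1],[0,0,0]],[0.3,[0,0,-1],[0,0,0]],[0.3,[0,0,-0.8],[0,0,0]],[0.3,[-0.3,0.6,0],[0,0,0]],[0.3,[-0.5,1,0],[0,0,0]],[0.3,[-0.5,1,0],[0,0,0]]]' >/dev/null
python3 -m handwheel '[[0.3,[-0.8,1,0],[0,0,0]],[0.3,[-0.8,1,0],[0,0,0]],[0.3,[-0.8,1,0],[0,0,0]],[0.3,[-0.8,1,0],[0,0,0]],[0.3,[-0.8,1,0],[0,0,0]],[0.3,[-0.8,1,0],[0,0,0]],[0.3,[-0.8,1,0],[0,0,0]],[0.3,[-0.8,1,0],[0,0,0]],[0.3,[-0.8,1,0],[0,0,0]],[0.3,[-0.8,1,0],[0,0,0]]]' >/dev/null
python3 -m handwheel '[[0.3,[-0.8,1,0],[0,0,0]],[0.3,[-0.8,1,0],[0,0,0]],[0.3,[-0.8,1,0],[0,0,0]],[0.3,[-0.8,1,0],[0,0,0]],[0.3,[-0.8,1,0],[0,0,0]],[0.3,[-0.5,0.8,0],[0,0,0]],[0.3,[-0.3,0.4,0],[0,0,0]],[0.3,[0,0,0],[0,0,0]],[0.3,[0,0,0],[0,0,0]]]' >/dev/null
python3 go.py 624 135 32.5 186
```

```text
t 42.2 pos [622.3 132.9 148.7] psi -174.0 tilt 0.03 w 41.9 gf 20.0 F [-0.5  0.3 -1.8]
  turn z units -4.0 shift units [-0.1   0.1   5.81]
```

```bash

python3 -m handwheel '[[0.3,[-0.1,0.1,0.6],[0,0,0]],[0.3,[0,0,1],[0,0,0]],[0.3,[0,0,1],[0,0,0]],[0.3,[0,0,1],[0,0,0]],[0.3,[0,0,1],[0,0,0]],[0.3,[0,0,0.7],[0,0,0]],[0.3,[0,0,0.4],[0,0,0]],[0.3,[0,0,0.1],[0,0,0]],[0.3,[0,0,0],[0,0,0]],[0.3,[0,0,0],[0,0,0]]]' >/dev/null
python3 go.py 624 135 32 186
```

```text
t 43.5 pos [625.1 135.7  33.8] psi -174.0 tilt 0.08 w 41.7 gf 20.0 F [ 0.1 -0.9 -1.5]
  turn z units -4.0 shift units [ 0.06 -0.03  0.09]
```

```bash

python3 -m handwheel '[[0.3,[0,0,0.09],[0,0,0]],[0.3,[0,0,0],[0,0,0]]]' >/dev/null
python3 go.py 624 135 32 186
python3 -m handwheel '[[0.6,[0,0,0],[0,0,0]],[0.6,[0,0,0],[0,0,0]],[0.6,[0,0,0],[0,0,0]],[0.6,[0,0,-0.5],[0,0,0]],[0.6,[0,0,-1],[0,0,0]],[0.6,[0,0,-1],[0,0,0]],[0.6,[0,0,-1],[0,0,0]],[0.6,[0,0,-1],[0,0,0]],[0.6,[0,0,-1],[0,0,0]],[0.6,[0,0,0],[0,0,0]]]'
python3 go.py 437 -106.4 120 186
```

```text
t 43.8 pos [625.1 135.7  32. ] psi -174.0 tilt 0.1 w 41.7 gf 20.0 F [ 0.1 -0.7  4.4]
  turn z units -4.0 shift units [ 0.06 -0.03  0.  ]
time_s: 45.0
tool_pos: [0.6259, 0.1359, 0.1439]
eef_rot: [0.002, -0.053, 0.999, 0.0]
wrist_force: [-1.0, 0.6, -0.9]
width: 0.056
grasp_force: 0.0
t 45.0 pos [625.9 135.9 143.9] psi -174.0 tilt 0.24 w 56.0 gf 0.0 F [-1.   0.6 -0.9]
  turn z units -4.0 shift units [ 10.66 -11.06   1.19]
```

```bash

python3 -m handwheel '[[1,[0.6,-0.6,0],[0,0,0]],[1,[1,-1,0],[0,0,0]],[1,[1,-1,0],[0,0,0]],[1,[1,-1,0],[0,0,0]],[1,[1,-1,0],[0,0,0]],[1,[1,-1,0],[0,0,0]],[1,[1,-1,0],[0,0,0]],[1,[1,-1,0],[0,0,0]],[1,[1,-1,0],[0,0,0]],[1,[1,-1,0],[0,0,0]]]' >/dev/null
python3 -m handwheel '[[1,[0.7,-1,0],[0,0,0]],[1,[0.3,-0.4,0],[0,0,0]],[1,[0,0,0],[0,0,0]],[1,[0,0,0],[0,0,0]]]' >/dev/null
python3 go.py 437 -106.4 8 186
python3 - <<'E'
from h import *
im,d=shot("top","top3.png"); im2,d2=shot("scene","scene3.png")
for n,dd in(("top",d),("scene",d2)):
    W=cloud(n,dd); rep("jar "+n,blob(W,(.626,.136),.045,.066,.085)); rep("ring",blob(W,(.437,-.107),.04,.034,.05)); rep("beaker",blob(W,(.532,.01),.04,.055,.08))
E
```

```text
t 46.8 pos [ 437.  -104.9  140.9] psi -173.9 tilt 0.02 w 92.8 gf 0.0 F [ 0.3  1.2 -0.4]
  turn z units -3.999 shift units [ 0.01 -0.08  6.64]
jar top 259 rect c 626.2 136.9 size 41.1 39.8 ang 17.9 circ [626.2 137. ] 21.0 z med 73.3
ring 36 rect c 429.0 -96.9 size 48.8 23.5 ang 48.4 circ [ 434.9 -102.1] 24.5 z med 39.4
beaker 110 rect c 534.1 11.1 size 45.9 47.5 ang 89.7 circ [533.9  11.4] 24.9 z med 64.2
jar scene 366 rect c 623.5 137.1 size 39.8 39.8 ang 65.4 circ [623.4 136.5] 21.2 z med 73.5
ring 132 rect c 435.6 -107.5 size 51.6 50.5 ang 79.6 circ [ 434.1 -106.3] 27.2 z med 39.0
beaker 219 rect c 530.2 10.7 size 50.3 46.9 ang 63.6 circ [531.3  10.2] 26.1 z med 62.3
```

View pics/scene3.png

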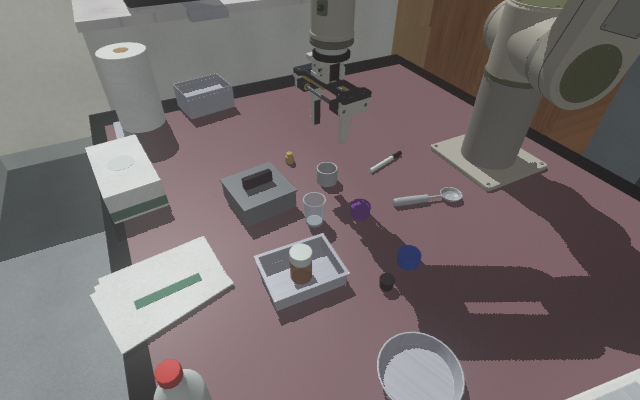

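The jar stands upright in the tray at px (301,265), the lid is on the tub at (260,190), and the beaker stands at (314,208). The ring is at (327,174), under the gripper. Next I'll grasp it.

```bash

python3 -m handwheel '[[1,[0.01,-0.08,0.6],[0,0,0]],[1,[0,0,1],[0,0,0]],[1,[0,0,1],[0,0,0]],[1,[0,0,1],[0,0,0]],[1,[0,0,1],[0,0,0]],[1,[0,0,1],[0,0,0]],[1,[0,0,0.6],[0,0,0]],[1,[0,0,0.4],[0,0,0]],[1,[0,0,0],[0,0,0]]]' >/dev/null
python3 go.py 437 -106.4 8 186
python3 -m handwheel '[[0.4,[0,0,0],[0,0,0]],[0.4,[0,0,0],[0,0,0]],[0.4,[0,0,0],[0,0,0]],[0.4,[0,0,0],[0,0,0]],[0.4,[0,0,0],[0,0,0]],[0.4,[0,0,0],[0,0,0]]]' 25
python3 go.py 549.5 393 130 186
```

```text
t 48.0 pos [ 436.4 -106.9    8.6] psi -174.0 tilt 0.05 w 93.3 gf 0.0 F [0.  0.4 0.6]
  turn z units -3.999 shift units [-0.03  0.02  0.03]
time_s: 48.72
tool_pos: [0.4368, -0.1071, 0.0092]
eef_rot: [0.0, -0.053, 0.999, -0.0]
wrist_force: [-1.2, 0.4, 3.1]
width: 0.0526
grasp_force: 25.0
t 48.7 pos [ 436.8 -107.1    9.2] psi -174.0 tilt 0.01 w 52.6 gf 25.0 F [-1.2  0.4  3.1]
  turn z units -4.0 shift units [-8.22 24.28 -6.04]
```

```bash

python3 -m handwheel '[[0.4,[0,0,-0.4],[0,0,0]],[0.4,[0,0,-0.8],[0,0,0]],[0.4,[0,0,-1],[0,0,0]],[0.4,[0,0,-1],[0,0,0]],[0.4,[0,0,-1],[0,0,0]],[0.4,[0,0,-1],[0,0,0]],[0.4,[0,0,-0.8],[0,0,0]],[0.4,[-0.2,0.6,0],[0,0,0]],[0.4,[-0.3,1,0],[0,0,0]],[0.4,[-0.3,1,0],[0,0,0]]]' >/dev/null
python3 -m handwheel '[[0.4,[-0.3,1,0],[0,0,0]],[0.4,[-0.3,1,0],[0,0,0]],[0.4,[-0.3,1,0],[0,0,0]],[0.4,[-0.3,1,0],[0,0,0]],[0.4,[-0.3,1,0],[0,0,0]],[0.4,[-0.3,1,0],[0,0,0]],[0.4,[-0.3,1,0],[0,0,0]],[0.4,[-0.3,1,0],[0,0,0]],[0.4,[-0.3,1,0],[0,0,0]],[0.4,[-0.3,1,0],[0,0,0]]]' >/dev/null
python3 -m handwheel '[[0.4,[-0.4,1,0],[0,0,0]],[0.4,[-0.4,1,0],[0,0,0]],[0.4,[-0.4,1,0],[0,0,0]],[0.4,[-0.4,1,0],[0,0,0]],[0.4,[-0.4,1,0],[0,0,0]],[0.4,[-0.4,1,0],[0,0,0]],[0.4,[-0.4,1,0],[0,0,0]],[0.4,[-0.4,1,0],[0,0,0]],[0.4,[-0.4,1,0],[0,0,0]],[0.4,[-0.4,1,0],[0,0,0]]]' >/dev/null
python3 -m handwheel '[[0.4,[-0.4,1,0],[0,0,0]],[0.4,[-0.4,0.6,0],[0,0,0]],[0.4,[0,0,0],[0,0,0]],[0.4,[0,0,0],[0,0,0]]]' >/dev/null
python3 go.py 549.5 393 12.5 186
```

```text
t 53.0 pos [556.5 392.3 128.6] psi -174.0 tilt 0.05 w 52.0 gf 25.0 F [-0.6 -0.4 -0.6]
  turn z units -3.999 shift units [0.34 0.07 5.8 ]
```

```bash

python3 -m handwheel '[[0.4,[0.34,0.07,0.6],[0,0,0]],[0.4,[0,0,1],[0,0,0]],[0.4,[0,0,1],[0,0,0]],[0.4,[0,0,1],[0,0,0]],[0.4,[0,0,1],[0,0,0]],[0.4,[0,0,0.7],[0,0,0]],[0.4,[0,0,0.4],[0,0,0]],[0.4,[0,0,0],[0,0,0]],[0.4,[0,0,0],[0,0,0]]]' >/dev/null
python3 go.py 549.5 393 12.3 186
```

```text
t 54.1 pos [550.5 393.4  16. ] psi -174.0 tilt 0.08 w 52.1 gf 25.0 F [ 0.2  1.1 -0.9]
  turn z units -4.0 shift units [ 0.05 -0.02  0.19]
```

```bash

python3 -m handwheel '[[0.4,[0,0,0.12],[0,0,0]],[0.4,[0,0,0.05],[0,0,0]],[0.4,[0,0,0],[0,0,0]]]' >/dev/null
python3 go.py 549.5 393 12.3 186
python3 -m handwheel '[[0.67,[0,0,0],[0,0,0]],[0.67,[0,0,0],[0,0,0]],[0.67,[0,0,0],[0,0,0]],[0.67,[0,0,-0.5],[0,0,0]],[0.67,[0,0,-1],[0,0,0]],[0.67,[0,0,-1],[0,0,0]],[0.67,[0,0,-1],[0,0,0]],[0.67,[0,0,-1],[0,0,0]],[0.67,[0,0,-1],[0,0,0]]]' >/dev/null
python3 -m handwheel '[[0.67,[1,0,-1],[0,0,0]],[0.67,[1,0,-1],[0,0,0]],[0.67,[1,0,0],[0,0,0]],[0.67,[1,0,0],[0,0,0]],[0.67,[1,0,0],[0,0,0]],[0.67,[1,0,0],[0,0,0]],[0.67,[0.5,0,0],[0,0,0]],[0.67,[0,0,0],[0,0,0]],[0.67,[0,0,0],[0,0,0]]]'
python3 - <<'E'
from h import *
im,d=shot("top","top4.png"); im2,d2=shot("scene","scene4.png")
for n,dd in(("top",d),("scene",d2)):
    W=cloud(n,dd); rep("jar "+n,blob(W,(.626,.136),.045,.066,.085)); rep("ring",blob(W,(.5495,.393),.035,.036,.055)); rep("lid",blob(W,(.616,-.109),.1,.046,.056)); rep("beaker",blob(W,(.532,.01),.04,.055,.08))
E
```

```text
t 54.5 pos [550.2 393.2  12.2] psi -174.0 tilt 0.04 w 52.3 gf 25.0 F [-0.2 -0.7  2.3]
  turn z units -4.0 shift units [ 0.03 -0.01 -0.  ]
time_s: 56.72
tool_pos: [0.4212, 0.3794, 0.1619]
eef_rot: [0.0, -0.053, 0.999, 0.0]
wrist_force: [-0.7, 0.3, -0.9]
width: 0.0624
grasp_force: 0.0
jar top 255 rect c 626.3 137.1 size 41.1 40.0 ang 26.6 circ [626.2 136.3] 21.4 z med 73.5
ring 136 rect c 551.7 394.2 size 51.1 50.1 ang 87.9 circ [551.8 393.8] 26.4 z med 42.3
lid 2710 rect c 617.7 -108.1 size 133.0 132.4 ang 6.3 circ [ 617.6 -108.4] 91.6 z med 51.2
beaker 112 rect c 534.1 11.1 size 45.9 47.5 ang 89.5 circ [534.1  11. ] 24.9 z med 64.0
jar scene 362 rect c 623.5 137.0 size 39.8 39.9 ang 65.1 circ [622.7 136.7] 21.3 z med 73.5
ring 397 rect c 548.7 393.8 size 50.8 51.8 ang 85.1 circ [548.6 393.3] 26.8 z med 42.8
lid 1810 rect c 613.0 -109.4 size 133.5 135.6 ang 6.2 circ [ 613.5 -107.2] 91.2 z med 51.6
beaker 213 rect c 529.9 9.9 size 49.4 47.0 ang 62.2 circ [530.2  10.5] 25.4 z med 62.2
```

View pics/top4.png

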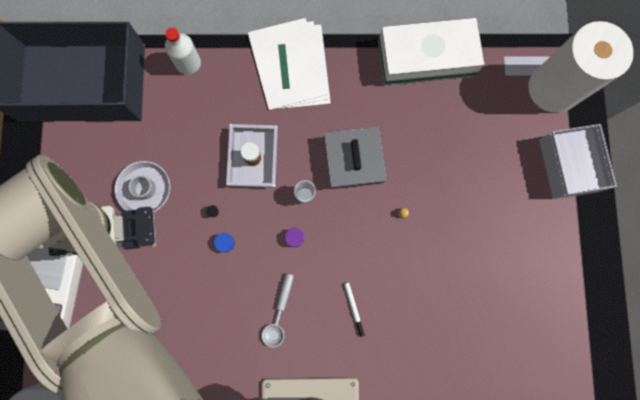

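View pics/scene4.png

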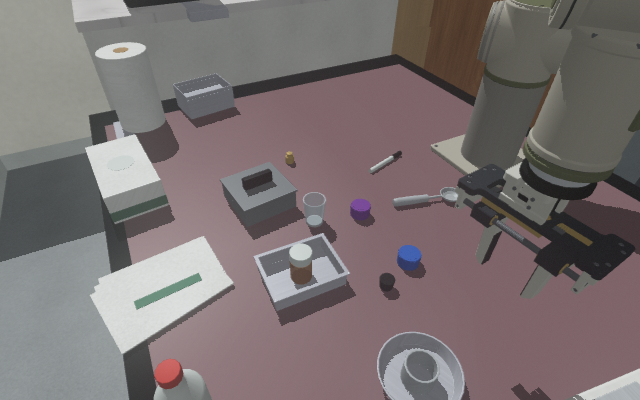

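Everything is in place: ring upright in the pan at (421,367) in the scene view, jar in the tray at (301,265), and lid level on the tub at (260,190). The beaker stands, and the gripper is open and clear of everything.

```bash
python3 -c "
from plant import manip
print(manip.hand_in())"
```

```text
the job is handed in; nothing more can be done
None
```

The job is handed in at about 57 s: both tins flat in the tub with the lid seated level, the jar upright in the tray, the ring on its end in the pan, and the beaker undisturbed.

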